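# Slide the locked board carriage under the microscope

### The job

Bring the circuit board under the microscope: press the red lock button on the carriage down with the closed fingertips and, keeping it down the whole way, push the carriage along its rail until it is fully home against the end stop on the microscope side; only then let the button up and move clear. Leave the circuit board lying in its nest, and do not move the other things on the bench.

Things in the scene. Friction and masses are not known exactly. Their poses are not given: they have to be found in the camera images.
- stage: Fixed inspection stage: low grey base, two steel rails. Origin on the bench surface on the rails' centre line. Its +y (roughly the robot's left, yaw within 0.3 rad) is the way the carriage slides towards the microscope; z up. Base x -55..55, y -256..198 mm; rail tops 32 mm high; black end stop at y 182..198 mm.
- scope (a point): Lowest point of the white stereo microscope's lamp ring, on its optical axis, at stage x 0, y 120 mm, 154 mm above the bench. The head above is 72 mm across; its eyepieces, its column (y 295 mm) and its 170 x 150 mm foot are on the +y side; 345 mm tall in all.
- button_top (a point): Centre of the top face of the red lock button, flat, 40 x 40 mm, axes parallel to the stage's. It rides on the carriage on the stage's centre line (x 0), at y = -200 mm + carriage value; top 74 mm above the bench when up, 12 mm proud of its blue 52 x 52 mm housing. All sides but +y are open.
- push_plate (a point): Top middle of the blue upright plate beside the button, on its microscope (+y) side: 60 mm wide across the rail, 8 mm thick, top 96 mm above the bench. Its face towards the button is 28 mm from the button's centre. Fingertips on the button may push against it.
- button (a joint): How far the red button is pressed straight down, m: about 0 when up, 0.008 at its lower stop. Spring: about 3 N to start it, 7 N at full depth. Its pin locks the carriage to a rack of teeth 10 mm apart (a few mm of play); it is free from 3 mm down, and the button counts as held down from 4 mm. Released, it springs up and locks again.
- carriage (a joint): How far the aluminium carriage (98 mm wide, 255 mm long, about 0.35 kg, captive on its rail) has slid along the stage's +y, m: it starts between 0 and 0.05, and 0.16 is the end stop, with the board under the microscope. Unlocked it slides with about 1.5 N of friction.
- nest (a point): Centre of the floor of the board's nest on the carriage: a shallow frame, inside 86 x 106 mm, rim 4 mm high, 160 mm beyond the button's centre in +y. Axes parallel to the stage's.
- board (a joint): How far the green circuit board (80 x 100 x 3 mm, parts up to 12 mm high, 70 g) has been raised off its nest, m: 0 when it lies in it. It lies loose on two brass locating pins and can only be lifted straight up; it is to stay down.
- screwdriver: Yellow-handled screwdriver 170 mm long lying on the bench on the robot's side of the stage. Bystander; its origin is on its underside.
- parts_tray: Blue open parts tray 90 x 120 x 30 mm on the robot's side of the stage. Bystander; origin at the centre of its underside.
- heatsink: Finned aluminium heat sink 50 x 50 x 28 mm on the robot's side of the stage. Bystander; origin at the centre of its underside.
- solder_spool: Spool of solder, 64 mm across, 46 mm tall, beyond the stage. Bystander; origin at the centre of its underside.
- flux_jar: Amber flux jar with a black cap, 52 mm across, 50 mm tall, beyond the stage. Bystander; origin at the centre of its underside.
- multimeter: Yellow hand multimeter 88 x 165 x 34 mm lying face up beyond the stage. Bystander; origin at the centre of its underside.

How it is judged:
By the outcome, as a careful person would: the job done as asked, in the order asked, and still so for the second after the job is handed in, with the robot touching nothing.
It also fails if it takes over 35 s, if anything falls off the work surface, if the arm or the gripper's body presses on something with over 40 N, if the wrist force passes 120 N, or if a joint passes its speed limit or range.

### The arm

A 6-joint arm with a two-finger parallel gripper is mounted at the origin on the work surface. World frame = base frame: x ahead of the robot, y to its left, z up, the work surface at z = 0. Lengths are in m, angles in degrees, forces in N, time in s.
With the tool pointing down it reaches from about 0.325 to 0.775 m from the base axis. Payload 5.5 kg.
Tool frame: the origin (TCP) lies on the front face of the gripper's body, between the roots of the fingers; the fingertips stand 80 mm ahead of it and the grasp point (between the pads) lies 61 mm ahead of it (env.tips_ahead is the distance from the TCP to the fingertips, in m); z points along the fingers, y is the line along which they close (so a half turn about z gives the same grasp; the last joint's range is limited). The gripper opens to 88 mm and grips with 3 to 60 N. Pads are 20 mm wide; open, the fingers measure 115 mm over their backs; the gripper's body (75 mm by 178 mm) begins 61 mm behind the grasp point.
Start: joints at [66.709, 5.22, 70.514, -0, 104.267, -3.249], TCP at [0.206, 0.564, 0.303] pointing down, gripper open.
Joint ranges: [-164.24, 164.24], [-49.07, 125.15], [9.68, 141.18], [-86.29, 266.29], [3.28, 154.24], [-151.56, 151.56]. Speed limits (degrees/s): [147.25, 147.25, 172.46, 180, 180, 180].

### API

Orientations are given as a 3x3 rotation matrix whose columns are the frame's x, y, z axes.
In Python, from station import env gives the robot as it stands.
- The arm moves only by the shell command python3 -m inch 'ROWS'. ROWS is a JSON object of lists of equal length, an entry for each row: "translation": the shift along the tool's x, y, z in cm, a list of three; "turn": the turn, a rotation vector about the tool's x, y, z in degrees, a list of three; "jaw": the finger opening in cm, from 0 to 8.78. A call has exactly 5 rows; each row shifts and turns the commanded pose from where the row before left it, along the tool's axes as they then stand; what a row does not reach is not made up. A row lasts 1/8 s, in which the tool goes at most 62.5 mm and 10.7 degrees, less where a joint would pass 70% of its speed; a pose out of reach is approached as far as the arm can. A call is refused whole if a number of a shift passes 6.25 or a number of a turn 10.7, either way. A call with a gripper value outside its range is refused whole. The fingers move at their own pace and stop on an object; the grip force is fixed at half the most. Time passes only in rows, so rows that do not move let the fingers close, or fill a call up. It gives the time, the measured TCP pose, the force, the opening and the grip force at its end, in the units of the state.
- env.get_state(): the state, without advancing time (a new reading comes with each control period).
- env.grab_frame(name): name is "scene" or "top"; returns a dict with "pixels" (400x640x3 uint8, red, green, blue), "range_z" (400x640 float32, m along the optical axis (not along the pixel's ray), 0 where there is no reading), "fx", "fy", "cx", "cy" (pixels), "D" ([k1, k2, p1, p2, k3] as OpenCV has them; the pictures are not rectified), "R" (3x3) and "t" (3): a world point X has camera coordinates R X + t. Camera axes: x right, y down, z forward; pixel columns grow to the right and rows downward; lengths in m; the calibration is good to about 2 mm. A picture is of the moment at which its call begins.
- env.sign_off(): hands the job in; it is judged then, once.
The state is a dict: "t": time; "joints": joint angles; "joint_vel": joint speeds; "tau": joint torques, N m; "ee_pos": TCP position; "eef_rot": TCP orientation; "ft_force": force on the tool from outside, world axes, zero at the start; "torque": the same for the moment, N m; "width": finger opening in m; "grasp_force": force on a finger pad.
Only numpy, scipy, OpenCV 4.12 (cv2) and the standard library are available. Lean on these libraries where they do the work, as an engineer would, in place of code of your own. Each camera call takes 0.05 s, during which the arm holds its last target. There are 200 camera calls.

## Working session

There is one attempt and no reset: what is moved stays moved. The work goes in short steps, Python scripts to look and compute and a shell command to move; the robot and the scene stay as the last step left them, time stands still between calls to the robot, and variables do not carry over. Pictures are saved under pics/ and viewed, at most 10 in all, crops included, and the job is handed in when it is done.

```bash
mkdir -p pics; cat > h.py <<'E'
import numpy as np, cv2
from station import env
def px2w(f,u,v,z=None):
    K=np.array([[f['fx'],0,f['cx']],[0,f['fy'],f['cy']],[0,0,1]])
    n=cv2.undistortPoints(np.array([[[u,v]]],float),K,np.array(f['D']))[0,0]
    d=np.array([n[0],n[1],1.]);R=np.array(f['R']);t=np.array(f['t'])
    o=-R.T@t; w=R.T@d
    if z is None: s=np.median(f['range_z'][int(v)-1:int(v)+2,int(u)-1:int(u)+2])
    else: s=(z-o[2])/w[2]
    return o+s*w
E
python3 - <<'E'
from h import *
import pickle
for n in("scene","top"):
    f=env.grab_frame(n);pickle.dump(f,open(n+'.pkl','wb'))
    cv2.imwrite(f'pics/{n}0.png',f['pixels'][:,:,::-1])
s=env.get_state();print(s['t'],s['eef_rot'],s['ft_force'])
E
```

```text
0.1 [[-9.39447074e-01  3.42693376e-01 -6.67755524e-04]
 [ 3.42694018e-01  9.39445715e-01 -1.59937620e-03]
 [ 7.92244364e-05 -1.73136511e-03 -9.99998498e-01]] [-0.55297095 -0.02036117  0.1791769 ]
```

View pics/scene0.png

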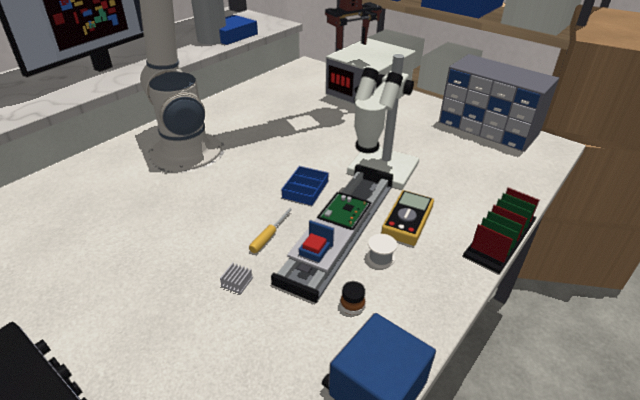

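View pics/top0.png

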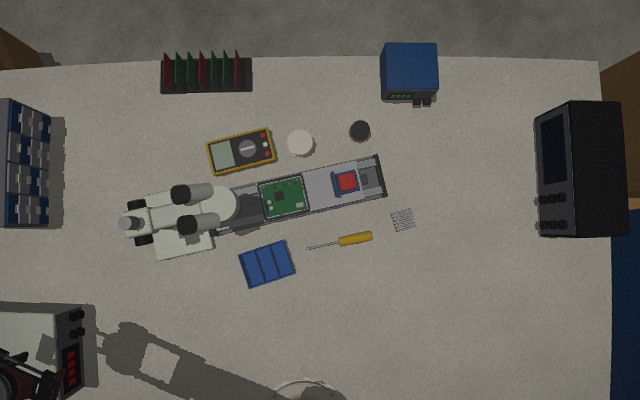

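The scene view shows the stage with the red button near (315,243). In the top view the button is near (347,181), the board at (284,197), the microscope at the left and the near-side black end of the stage at (380,175).

```bash
python3 - <<'E'
from h import *
import pickle
f=pickle.load(open('top.pkl','rb'))
a=f['pixels'].astype(int);m=((a[:,:,0]>150)&(a[:,:,1]<90)&(a[:,:,2]<90)).astype(np.uint8)
m[:140]=0;m[220:]=0;m[:,:310]=0;m[:,400:]=0
v,u=np.nonzero(m);print(len(u),u.mean(),v.mean(),u.min(),u.max(),v.min(),v.max())
r=cv2.minAreaRect(np.c_[u,v].astype(np.float32));print(r)
for c in cv2.boxPoints(r): print(c,px2w(f,*c,z=.074))
print('depth',px2w(f,u.mean(),v.mean()),'z.074',px2w(f,u.mean(),v.mean(),.074))
c=f['pixels'][130:260,190:400,::-1]
cv2.imwrite('pics/topc.png',cv2.resize(c,None,fx=3.8,fy=3.8,interpolation=cv2.INTER_CUBIC))
print('cam',-np.array(f['R']).T@f['t'])
E
```

```text
<stdin>:6: RuntimeWarning: Mean of empty slice.
  ret = ret.dtype.type(ret / rcount)
Traceback (most recent call last):
ValueError: zero-size array to reduction operation minimum which has no identity
```

```bash
python3 - <<'E'
from h import *
import pickle
f=pickle.load(open('top.pkl','rb'))
a=f['pixels'].astype(int);print(a[181,347])
m=((a[:,:,0]>100)&(a[:,:,0]>2*a[:,:,1])&(a[:,:,0]>2*a[:,:,2])).astype(np.uint8)
m[:140]=0;m[220:]=0;m[:,:310]=0;m[:,400:]=0
v,u=np.nonzero(m);print(len(u),u.mean(),v.mean(),u.min(),u.max(),v.min(),v.max())
r=cv2.minAreaRect(np.c_[u,v].astype(np.float32));print(r)
for c in cv2.boxPoints(r): print(c,px2w(f,*c,z=.074))
print('depth',px2w(f,u.mean(),v.mean()),'z.074',px2w(f,u.mean(),v.mean(),.074))
c=f['pixels'][130:260,190:400,::-1]
cv2.imwrite('pics/topc.png',cv2.resize(c,None,fx=3.8,fy=3.8,interpolation=cv2.INTER_CUBIC))
print('cam',-np.array(f['R']).T@f['t'])
E
```

```text
[135  46  41]
249 346.8875502008032 181.0441767068273 338 356 172 190
((346.8823547363281, 181.0294189453125), (15.522278785705566, 15.764815330505371), 75.96376037597656)
[337.35294 175.41177] [ 0.62225307 -0.0957006   0.074     ]
[352.64706 171.58826] [ 0.6309642  -0.13290646  0.074     ]
[356.41177 186.64706] [ 0.59431779 -0.14116132  0.074     ]
[341.11765 190.47058] [ 0.5856879  -0.10400995  0.074     ]
depth [ 0.60831681 -0.11849989  0.07323536] z.074 [ 0.60824594 -0.11843861  0.074     ]
cam [ 0.49982622 -0.02469734  1.24374511]
```

View pics/topc.png

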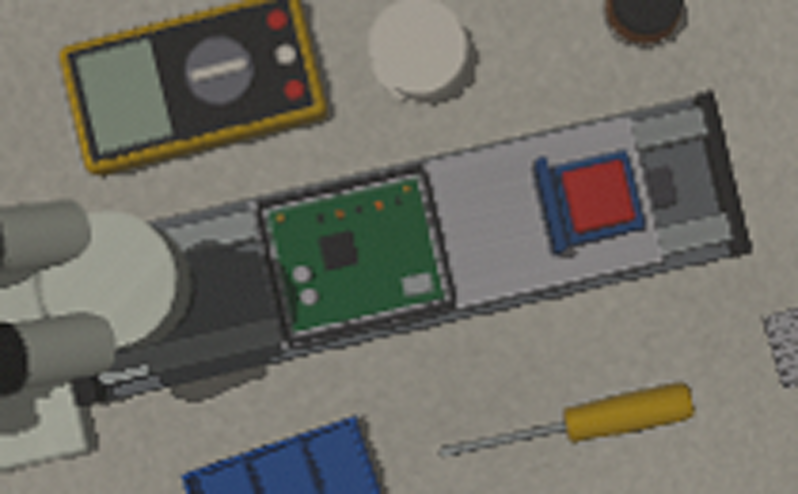

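The crop shows the button at crop (598,197), the push plate on its left, the board at about (358,256) and the near end bar running from (710,95) to (748,250). Next I check the yaw, the carriage value and the clearance around the start pose.

```bash
python3 - <<'E'
from h import *
import pickle
f=pickle.load(open('top.pkl','rb'))
C=lambda x,y:(190+x/3.8,130+y/3.8)
a=f['pixels'].astype(int)
m=(a[:,:,1]>1.25*a[:,:,0])&(a[:,:,1]>1.15*a[:,:,2]);m[:165]=0;m[230:]=0;m[:,:250]=0;m[:,320:]=0
v,u=np.nonzero(m);r=cv2.minAreaRect(np.c_[u,v].astype(np.float32));print(r)
b=px2w(f,*r[0],z=.04);print('board',b,px2w(f,*r[0]))
B=np.array([.6082,-.1184]);d=b[:2]-B;print(np.hypot(*d),'yaw',np.degrees(np.arctan2(-d[0],d[1])))
for p in((706,100),(742,250),(712,110),(738,235)):print('bar',px2w(f,*C(*p)),px2w(f,*C(*p),z=.035))
for p in((120,270),(240,200),(60,350),(30,360),(75,315),(20,310),(130,340)):print(p,px2w(f,*p))
for n in('top','scene'):
    g=pickle.load(open(n+'.pkl','rb'));print(n,np.array(g['R'])@[.206,.564,.303]+g['t'],g['fx'])
E
```

```text
((283.19549560546875, 196.66012573242188), (32.401004791259766, 40.157737731933594), 77.19573211669922)
board [0.57528468 0.03721391 0.04      ] [0.57499969 0.03698009 0.0445462 ]
0.15905692748939124 yaw 11.943118678713947
bar [ 0.67399089 -0.19665486  0.02830004] [ 0.67303083 -0.19570697  0.035     ]
bar [ 0.57380302 -0.2178702   0.02860269] [ 0.57341356 -0.21685321  0.035     ]
bar [ 0.66705823 -0.20027777  0.02966671] [ 0.6663236  -0.19950647  0.035     ]
bar [ 0.58371418 -0.21532735  0.0295227 ] [ 0.58333577 -0.21446742  0.035     ]
(120, 270) [ 0.39502882  0.46692437 -0.00304287]
(240, 200) [0.57043686 0.14808743 0.0124582 ]
(60, 350) [0.21676515 0.56771853 0.13526952]
(30, 360) [0.19584163 0.6339782  0.16010232]
(75, 315) [0.29098648 0.55365306 0.07910403]
(20, 310) [0.30955181 0.66898193 0.13664784]
(130, 340) [ 0.21328081  0.44388147 -0.00190839]
top [-0.60422687  0.35944945  0.90752727] 487.9553033532113
scene [ 0.10659394 -0.57954331  1.43522546] 448.84782061988693
```

Yaw is about 12°, the button is at (0.608, -0.118), and the carriage value is about 0.04. I'll turn the tool so its x lies along the stage's +y, with the jaws closed, and swing round the robot side of the microscope.

```bash
python3 -m inch '{"translation":[[0,0,0],[0,0,0],[0,0,0],[0,0,0],[0,0,0]],"turn":[[0,0,10.7],[0,0,10.7],[0,0,10.7],[0,0,10.7],[0,0,10.7]],"jaw":[0,0,0,0,0]}'
python3 -m inch '{"translation":[[0,0,0],[-6,0.5,0],[-6,0.5,0],[-6,0.5,0],[-6,0.5,0]],"turn":[[0,0,4.3],[0,0,0],[0,0,0],[0,0,0],[0,0,0]],"jaw":[0,0,0,0,0]}'
```

```text
t: 0.72
ee_pos: [0.2056, 0.5636, 0.302]
eef_rot: [[-0.277, 0.961, -0.0], [0.961, 0.277, -0.001], [-0.001, -0.001, -1.0]]
ft_force: [0.7, 1.0, 0.3]
width: 0.0417
grasp_force: 0.0
t: 1.35
ee_pos: [0.2758, 0.3314, 0.3021]
eef_rot: [[-0.211, 0.977, -0.0], [0.977, 0.211, -0.001], [-0.001, -0.0, -1.0]]
ft_force: [1.3, -0.4, -0.3]
width: 0.0002
grasp_force: 0.0
```

```bash
python3 -m inch '{"translation":[[-6,0,0],[-6,0,0],[-6,0.5,0],[-6,0.5,0],[-6,1,0]],"turn":[[0,0,0],[0,0,0],[0,0,0],[0,0,0],[0,0,0]],"jaw":[0,0,0,0,0]}'
python3 -m inch '{"translation":[[-5,3,0],[-5,4,0],[-5,4,0],[-4,5,0],[-2,5,0]],"turn":[[0,0,0],[0,0,0],[0,0,0],[0,0,0],[0,0,0]],"jaw":[0,0,0,0,0]}'
```

```text
t: 1.98
ee_pos: [0.3584, 0.0423, 0.3026]
eef_rot: [[-0.211, 0.978, 0.001], [0.978, 0.211, 0.0], [0.0, 0.001, -1.0]]
ft_force: [0.8, 0.6, 0.3]
width: 0.0003
grasp_force: 0.0
t: 2.6
ee_pos: [0.6057, -0.1164, 0.3017]
eef_rot: [[-0.208, 0.978, -0.001], [0.978, 0.208, -0.0], [0.0, -0.001, -1.0]]
ft_force: [0.4, 0.4, 1.6]
width: 0.0006
grasp_force: 0.0
```

```bash
python3 - <<'E'
from h import *
s=env.get_state();p=s['ee_pos'];R=np.array(s['eef_rot']);print(p,s['t'])
print('to button, tool axes cm',100*R.T@(np.array([.6082,-.1184,.154])-p))
f=env.grab_frame('scene')
c=f['pixels'][100:330,190:470,::-1]
cv2.imwrite('pics/s1.png',cv2.resize(c,None,fx=2.5,fy=2.5,interpolation=cv2.INTER_CUBIC))
E
```

```text
[ 0.60569676 -0.11636759  0.30166737] 2.6
to button, tool axes cm [-0.25255885  0.21832365 14.76648321]
```

View pics/s1.png

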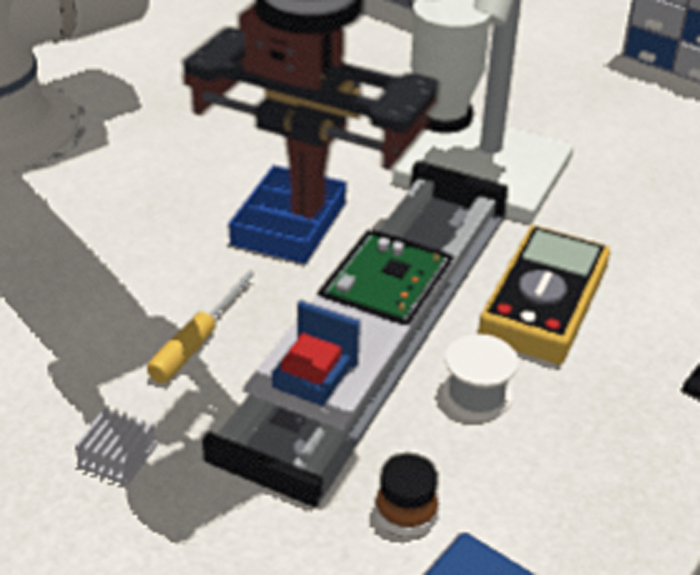

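The crop shows the gripper closed above the bench with the path down to the button (310,358) free; the carriage is still in its starting position. I go down to just above the button, 12 mm towards the plate from its centre.

```bash
python3 -m inch '{"translation":[[0.95,0.2,3],[0,0,4],[0,0,3],[0,0,2],[0,0,1]],"turn":[[0,0,0],[0,0,0],[0,0,0],[0,0,0],[0,0,0]],"jaw":[0,0,0,0,0]}'
python3 - <<'E'
from h import *
s=env.get_state();p=s['ee_pos'];R=np.array(s['eef_rot'])
print('to button, tool axes cm',100*R.T@(np.array([.6082,-.1184,.154])-p),s['ft_force'])
f=env.grab_frame('scene')
c=f['pixels'][190:270,270:370,::-1]
cv2.imwrite('pics/s2.png',cv2.resize(c,None,fx=6,fy=6,interpolation=cv2.INTER_CUBIC))
E
```

```text
t: 3.28
ee_pos: [0.6038, -0.1044, 0.1714]
eef_rot: [[-0.211, 0.978, -0.001], [0.978, 0.211, 0.0], [0.001, -0.001, -1.0]]
ft_force: [0.7, 0.9, 0.3]
width: 0.0002
grasp_force: 0.0
to button, tool axes cm [-1.46370105  0.13780778  1.74138891] [0.66314618 0.88685874 0.33686524]
```

View pics/s2.png

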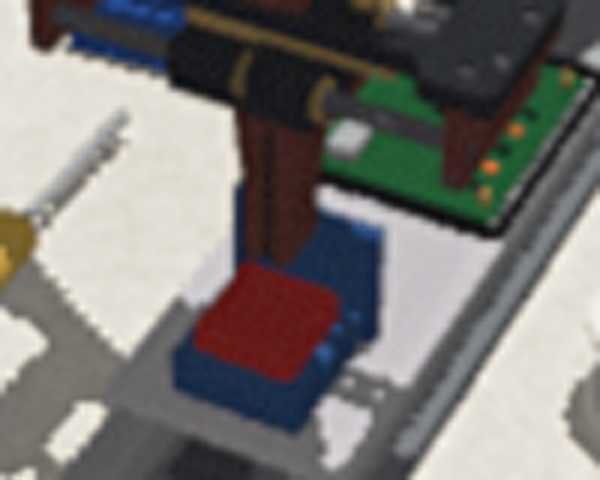

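The crop shows the closed tips standing just over the +y part of the button, in front of the plate, without touching it. I press in small steps.

```bash
python3 -m inch '{"translation":[[-0.2,0.1,1.2],[0,0,0.5],[0,0,0.4],[0,0,0.25],[0,0,0]],"turn":[[0,0,0],[0,0,0],[0,0,0],[0,0,0],[0,0,0]],"jaw":[0,0,0,0,0]}'
```

```text
t: 3.95
ee_pos: [0.6058, -0.1064, 0.15]
eef_rot: [[-0.211, 0.978, 0.001], [0.978, 0.211, -0.0], [-0.001, 0.001, -1.0]]
ft_force: [-2.6, 0.4, 4.9]
width: 0.0006
grasp_force: 2.4
```

```bash
python3 -m inch '{"translation":[[0,0,0.2],[0,0,0.1],[0,0,0],[0,0,0],[0,0,0]],"turn":[[0,0,0],[0,0,0],[0,0,0],[0,0,0],[0,0,0]],"jaw":[0,0,0,0,0]}'
```

```text
t: 4.58
ee_pos: [0.6058, -0.1064, 0.1474]
eef_rot: [[-0.211, 0.978, 0.001], [0.978, 0.211, -0.0], [-0.001, 0.001, -1.0]]
ft_force: [-1.9, 0.7, 6.2]
width: 0.0008
grasp_force: 3.1
```

```bash
python3 -m inch '{"translation":[[0.2,0,0.05],[0.3,0,0],[0.5,0,0],[0.7,0,0],[0.8,0,0]],"turn":[[0,0,0],[0,0,0],[0,0,0],[0,0,0],[0,0,0]],"jaw":[0,0,0,0,0]}'
```

```text
t: 5.2
ee_pos: [0.6006, -0.0824, 0.147]
eef_rot: [[-0.21, 0.978, 0.002], [0.978, 0.21, -0.002], [-0.002, 0.002, -1.0]]
ft_force: [-1.3, -1.6, 6.6]
width: 0.0003
grasp_force: 3.2
```

```bash
python3 -m inch '{"translation":[[0.9,0,0],[1,0,0],[1,0,0],[1,0,0],[0.8,0,0]],"turn":[[0,0,0],[0,0,0],[0,0,0],[0,0,0],[0,0,0]],"jaw":[0,0,0,0,0]}'
python3 - <<'E'
from h import *
f=env.grab_frame('scene')
c=f['pixels'][130:290,240:420,::-1]
cv2.imwrite('pics/s3.png',cv2.resize(c,None,fx=3.7,fy=3.7,interpolation=cv2.INTER_CUBIC))
E
```

```text
t: 5.82
ee_pos: [0.5908, -0.0361, 0.147]
eef_rot: [[-0.21, 0.978, 0.002], [0.978, 0.21, -0.001], [-0.002, 0.002, -1.0]]
ft_force: [-1.4, -2.3, 6.4]
width: 0.0003
grasp_force: 3.2
```

View pics/s3.png

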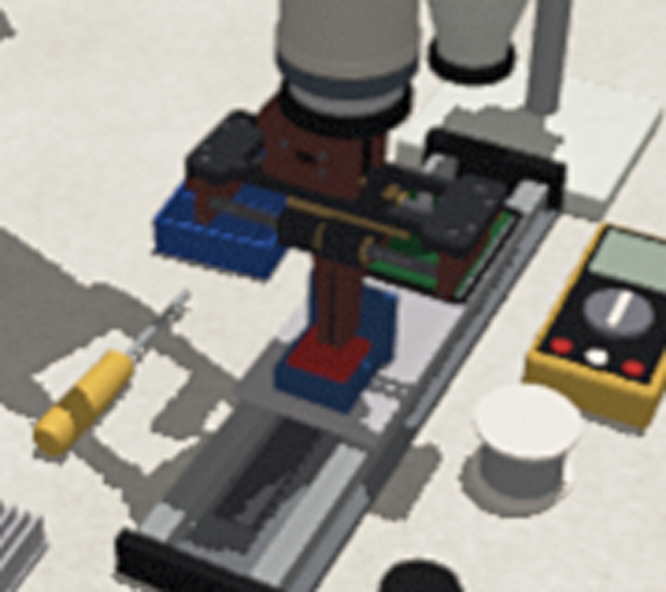

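The picture shows the carriage moving with the fingers: the button is pressed at (328,355), the plate is just behind the tips, and there is a clear gap to the end stop and to the microscope.

```bash
python3 -m inch '{"translation":[[0.9,0,0],[0.9,0,0],[0.9,0,0],[0.8,0,0],[0.6,0,0]],"turn":[[0,0,0],[0,0,0],[0,0,0],[0,0,0],[0,0,0]],"jaw":[0,0,0,0,0]}'
```

```text
t: 6.5
ee_pos: [0.5823, 0.0041, 0.1471]
eef_rot: [[-0.21, 0.978, 0.002], [0.978, 0.211, -0.001], [-0.001, 0.002, -1.0]]
ft_force: [-0.3, -1.2, 6.4]
width: 0.0005
grasp_force: 3.2
```

```bash
python3 -m inch '{"translation":[[0.4,0,0],[0.3,0,0],[0.2,0,0],[0.2,0,0],[0.1,0,0]],"turn":[[0,0,0],[0,0,0],[0,0,0],[0,0,0],[0,0,0]],"jaw":[0,0,0,0,0]}'
```

```text
t: 7.12
ee_pos: [0.5803, 0.0147, 0.1474]
eef_rot: [[-0.21, 0.978, 0.004], [0.978, 0.21, -0.003], [-0.004, 0.003, -1.0]]
ft_force: [0.6, -4.9, 6.3]
width: 0.0003
grasp_force: 3.1
```

```bash
python3 -m inch '{"translation":[[0.2,0,0],[0.2,0,0],[0.1,0,0],[0,0,0],[0,0,0]],"turn":[[0,0,0],[0,0,0],[0,0,0],[0,0,0],[0,0,0]],"jaw":[0,0,0,0,0]}'
python3 - <<'E'
from h import *
for n in('top','scene'):
    f=env.grab_frame(n)
    c=f['pixels'][100:300,190:420,::-1] if n=='top' else f['pixels'][130:290,240:420,::-1]
    cv2.imwrite(f'pics/e_{n}.png',cv2.resize(c,None,fx=3,fy=3,interpolation=cv2.INTER_CUBIC))
E
```

```text
t: 7.75
ee_pos: [0.5798, 0.017, 0.1475]
eef_rot: [[-0.208, 0.978, 0.006], [0.978, 0.208, -0.008], [-0.009, 0.004, -1.0]]
ft_force: [3.1, -14.4, 5.2]
width: 0.0005
grasp_force: 8.7
```

View pics/e_scene.png

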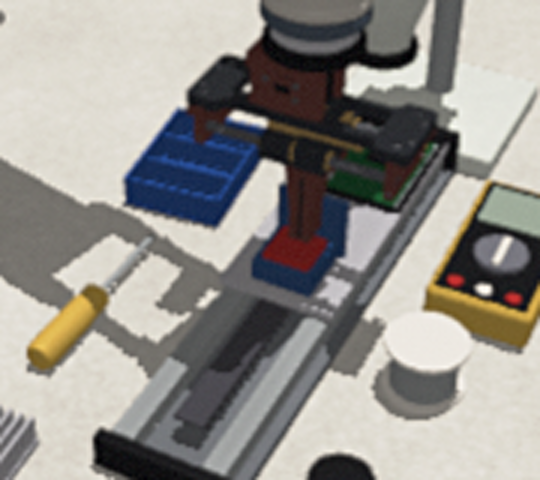

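The picture shows the carriage at the far end with the button still pressed (295,248). The force has risen to 14 N, as it would at the end stop. I press a little deeper and push once more, to be sure it is the stop and not the lock pin.

```bash
python3 -m inch '{"translation":[[0,0,0.1],[0.2,0,0.05],[0.2,0,0],[0,0,0],[0,0,0]],"turn":[[0,0,0],[0,0,0],[0,0,0],[0,0,0],[0,0,0]],"jaw":[0,0,0,0,0]}'
python3 - <<'E'
from h import *
f=env.grab_frame('top')
c=f['pixels'][130:260,190:400,::-1]
cv2.imwrite('pics/t2.png',cv2.resize(c,None,fx=3.8,fy=3.8,interpolation=cv2.INTER_CUBIC))
E
```

```text
t: 8.48
ee_pos: [0.5796, 0.0175, 0.1475]
eef_rot: [[-0.205, 0.979, 0.008], [0.979, 0.205, -0.014], [-0.015, 0.005, -1.0]]
ft_force: [3.7, -26.3, 9.3]
width: 0.0005
grasp_force: 15.9
```

View pics/t2.png

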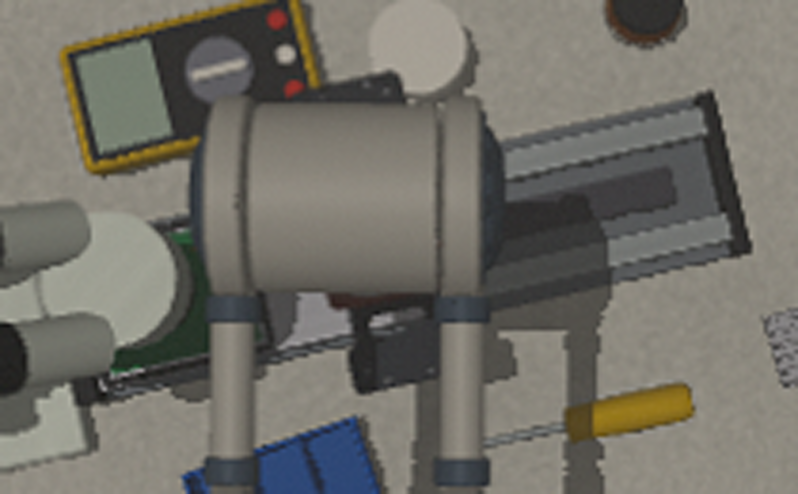

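It did not move under 26 N, so this is the end stop. I'll ease the push while still bearing forward, then lift straight up.

```bash
python3 -m inch '{"translation":[[-0.2,0,0],[-0.2,0,0],[-0.1,0,0],[0,0,0],[0,0,0]],"turn":[[0,0,0],[0,0,0],[0,0,0],[0,0,0],[0,0,0]],"jaw":[0,0,0,0,0]}'
```

```text
t: 9.15
ee_pos: [0.5799, 0.0168, 0.1472]
eef_rot: [[-0.208, 0.978, 0.006], [0.978, 0.208, -0.006], [-0.007, 0.005, -1.0]]
ft_force: [-0.3, -11.5, 10.6]
width: 0.0003
grasp_force: 6.7
```

The wrist is close to the microscope head, so I lift only enough to free the button, back away along -y, and only then go up.

```bash
python3 -m inch '{"translation":[[0,0,-0.6],[0,0,-0.8],[0,0,-0.8],[0,0,0],[-0.5,0,0]],"turn":[[0,0,0],[0,0,0],[0,0,0],[0,0,0],[0,0,0]],"jaw":[0,0,0,0,0]}'
python3 -m inch '{"translation":[[-1,0,0],[-3,0,-1],[-3,0,-2],[-3,0,-4],[-3,0,-4]],"turn":[[0,0,0],[0,0,0],[0,0,0],[0,0,0],[0,0,0]],"jaw":[0,0,0,0,0]}'
python3 -m inch '{"translation":[[-6,0,-3],[-6,0,-3],[-3,0,0],[0,0,0],[0,0,0]],"turn":[[0,0,0],[0,0,0],[0,0,0],[0,0,0],[0,0,0]],"jaw":[0,0,0,0,0]}'
python3 - <<'E'
from h import *
f=env.grab_frame('top')
a=f['pixels'].astype(int)
m=((a[:,:,0]>90)&(a[:,:,0]>2*a[:,:,1])&(a[:,:,0]>2*a[:,:,2]));m[:150]=0;m[240:]=0;m[:,:270]=0;m[:,335:]=0
v,u=np.nonzero(m);print(len(u))
if len(u):
    b=px2w(f,u.mean(),v.mean(),.074);print(b,px2w(f,u.mean(),v.mean()),np.hypot(*(b[:2]-[.6082,-.1184])))
c=f['pixels'][100:280,190:430,::-1]
cv2.imwrite('pics/t3.png',cv2.resize(c,None,fx=3.3,fy=3.3,interpolation=cv2.INTER_CUBIC))
E
```

```text
t: 9.78
ee_pos: [0.5793, 0.0145, 0.1653]
eef_rot: [[-0.21, 0.978, -0.001], [0.978, 0.21, -0.0], [0.0, -0.001, -1.0]]
ft_force: [0.2, 0.3, -0.6]
width: 0.0004
grasp_force: 0.0
t: 10.4
ee_pos: [0.6069, -0.1131, 0.2771]
eef_rot: [[-0.211, 0.977, -0.0], [0.977, 0.211, 0.0], [0.0, -0.0, -1.0]]
ft_force: [0.3, -0.3, -0.0]
width: 0.0006
grasp_force: 0.0
t: 11.02
ee_pos: [0.6367, -0.2501, 0.3315]
eef_rot: [[-0.211, 0.977, -0.001], [0.977, 0.211, 0.001], [0.001, -0.0, -1.0]]
ft_force: [-0.5, 0.4, -0.7]
width: 0.0002
grasp_force: 0.0
253
[ 0.58294306 -0.00101927  0.074     ] [ 0.58294062 -0.00101996  0.07403438] 0.12006727141359844
```

View pics/t3.png

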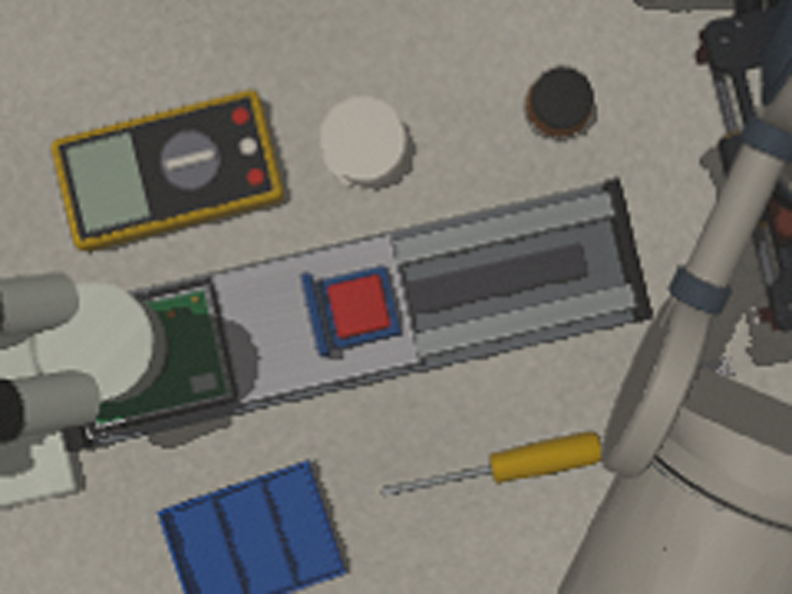

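The picture shows the button up at (358,305), the carriage 120 mm further on and against the stop, the board in its nest, the bystanders where they were, and the arm clear.

```bash
python3 -c "from station import env; print(env.sign_off())"
```

```text
the job is handed in; nothing more can be done
None
```

The carriage is home against its end stop with the board in its nest under the microscope, the button is up and locked, nothing else was moved, the arm is clear, and the job is handed in.

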